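# Clamp a coconut sound bowl with a gated lever

### The job

Slide the coconut bowl along the bench, upright and without lifting it, until it rests fully home against both steel posts of the green clamping fixture. Then take the black-knobbed lever through its zigzag gate, from the red-dot notch forward, left, forward and right, all the way into the green-dot notch, so that the clamp arm closes and stays locked on the bowl. Leave the other things on the bench where they are.

Things in the scene. Friction and masses are not known exactly. Their poses are not given: they have to be found in the camera images.
- coconut_bowl: brown coconut shell bowl, open at the top, standing upright on the bench: about 120 mm across at its widest (not quite round, +-3 mm), rim 75 mm high, flat foot about 75 mm across, about 0.16 kg; origin at the centre of its underside, z up (its yaw means nothing). It slides easily when pushed low on its outside
- fixture: green and steel clamping fixture, fixed to the bench; origin = seat centre of its nest, on the bench top; 'forward' = its +x, 'left' = its +y, z up; offsets in these texts are in this frame, mm. Two upright steel posts, 16 mm diameter, 59 mm high, stand at (+-52.5, -42) and touch the bowl when its origin is about at the fixture's. The nest is open to +y: the bowl goes home moving towards -y
- gate_centre (a point): centre of the top of the bright metal gate plate, at (0, -160, 136) in the fixture frame; the plate covers the green lever housing, a box 110 (x) x 106 mm (y) that stands on the bench. The red dot lies beside the slot's near right end (open notch), the green dot beside its far right end (lock notch)
- clamp_post (a point): top of the clamp arm's hinge post, at (90, 95, 60) in the fixture frame. The open arm points left (+y) from there, 100 mm long; all of it lies at fixture x > 40 mm and below z = 60 mm
- nest (a point): seat centre (the fixture's origin): the bowl's origin is within about 4 mm of it when the bowl is home against both posts, as the bowl is not quite round
- knob (a point): centre of the lever's black knob: 36 mm diameter, from 32 mm below to 28 mm above this point along the lever. The pivot is 190 mm below it, at (0, -160, 12) in the fixture frame; upright, the point is at z = 202. Push the knob from any side or grip it from above; it stays where it is left (it takes 7 N at the knob to move it forward, up to 14 N as the clamp closes, 2 N sideways)
- lever_forward (a joint): lean of the lever along the fixture's x, rad: 0 = leaning 0.2 towards -x (red-dot open notch; it starts at 0 to 0.05), 0.2 = upright, 0.4 = leaning 0.2 towards +x. One leg of the gate is about 0.2 rad, about 38 mm at the knob
- lever_side (a joint): lean of the lever along the fixture's y, rad: 0 = leaning 0.1 to -y (right), 0.2 = leaning 0.1 to +y (left). Slot 16 mm wide (lock notch 18) for a 12 mm stem: play about +-0.01 rad. It runs (forward, side) from (0, 0) to (0.2, 0), (0.2, 0.2), (0.42, 0.2) and (0.42, 0), the green-dot lock notch; the third leg must go to 0.41 or more before the lever can go right, its end wall stops the stem at about 0.43
- clamp_arm (a joint): clamp arm, geared to the lever's forward lean (4.27 times it): 0 = open, about 1.75 rad = closed with its sprung rubber plunger pressing the bowl towards the posts with 2 to 3 N; it reaches the bowl only in the last 0.05 rad of the lever's forward travel
- glue_jar: bystander: glass jar of brown glue with metal lid, 67 mm diameter, 90 mm high; origin at the centre of its underside
- teal_tin: bystander: teal tin box, 86 x 134 x 45 mm; origin at the centre of its underside
- posts: the fixture's two upright steel posts; origin and axes as the fixture's

How it is judged:
By the outcome, as a careful person would: the job done as asked, in the order asked, and still so for the second after the job is handed in, with the robot touching nothing.
It also fails if it takes over 70 s, if anything falls off the work surface, if the arm or the gripper's body presses on something with over 40 N, if the wrist force passes 120 N, or if a joint passes its speed limit or range.

### The arm

A 6-joint arm with a two-finger parallel gripper is mounted at the origin on the work surface; the furniture and walls round the work are solid. World frame = base frame: x ahead of the robot, y to its left, z up, the work surface at z = 0. Lengths are in m, angles in rad, forces in N, time in s.
With the tool pointing down it reaches from about 0.3 to 0.875 m from the base axis. Payload 6.4 kg.
Tool frame: the origin (TCP) lies between the finger pads; the fingertips stand 19 mm ahead of it and the grasp point (between the pads) is the TCP; z points along the fingers, y is the direction in which the jaws open and shut (so a half turn about z gives the same grasp; the last joint's range is limited). The gripper opens to 85 mm and grips with 20 to 120 N. Pads are 22 mm wide; open, the fingers measure 114 mm over their backs; the gripper's body (76 mm by 85 mm) begins 54 mm behind the grasp point. The pads swing forward as they close: fully open they stand 13 mm farther back than shut.
Start: joints at [-1.531, 0.181, 1.607, -0, 1.354, -0.206], TCP at [0.14, -0.558, 0.25] pointing down, gripper open.
Joint ranges: [-2.99, 2.99], [-0.89, 2.07], [0.3, 2.58], [-1.14, 4.28], [0, 2.63], [-3.12, 3.12]. Speed limits (rad/s): [2.57, 2.57, 3.01, 3.14, 3.14, 3.14].

### API

Orientations are given as a unit quaternion [w, x, y, z].
In Python, from bench import * gives the robot as it stands.
- The arm moves only by the tool apply_moves, never from a script. Its argument "moves" is a list that holds one entry, the list of rows, each a list of 7 numbers: the shift along the tool's x, y, z in cm, then the turn, a rotation vector about the tool's x, y, z in rad, then the opening, from 0 (shut) to 1 (fully open). A call has 1 to 8 rows; each row is the pose to reach, as a shift and turn from the pose commanded when the call began, along the tool's axes at that moment; what a row does not reach only later rows make up. A row lasts 1/10 s, in which the tool goes at most 50 mm and 8.59 degrees, less where a joint would pass 70% of its speed; a pose out of reach is approached as far as the arm can. A call with a gripper value outside its range is refused whole. The fingers move at their own pace and stop on an object; the grip force is fixed at half the most. Time passes only in rows, so rows that repeat a pose let the fingers close. It gives the time, the measured TCP pose, the force and the opening at its end, in the units of the state.
- get_obs(): the state, without advancing time (a new reading comes with each control period).
- camera(name): name is "side" or "top"; returns the picture (384x512x3 uint8, red, green, blue); there is no depth.
- get_calibration(name): a dict with "vertical_fov" (degrees; the focal length in pixels is half the picture's height over the tangent of half this angle, whatever the lens; pixels are square), "cx", "cy" (the principal point, pixels), "k1" (the pictures are not rectified: a ray, as slopes to the right and down, at radius r is drawn at 1 + k1 r^2 times it, then the intrinsics apply), "R" (3x3) and "t" (3): a world point X has camera coordinates R X + t. Camera axes: x right, y down, z forward; pixel columns grow to the right and rows downward; lengths in m; the calibration is good to about 2 mm. A picture is of the moment at which its call begins. get_calibration takes no time and is no camera call.
- hand_in(): hands the job in, once; it reports no verdict.
The state is a dict: "time_s": time; "q": joint angles; "dq": joint speeds; "joint_efforts": joint torques, N m; "eef_pos": TCP position; "eef_rot": TCP orientation; "wrist_force": force on the tool from outside, world axes, zero at the start; "torque": the same for the moment, N m; "opening": opening from 0.0 (shut) to 1.0 (fully open).
Only numpy, scipy, OpenCV 4.12 (cv2) and the standard library are available. Lean on these libraries where they do the work, as an engineer would, in place of code of your own. Each camera call takes 0.05 s, during which the arm holds its last target. There are 200 camera calls.

## Working session

There is one attempt and no reset: what is moved stays moved. The work goes in short steps, Python scripts to look and compute and a tool call to move; the robot and the scene stay as the last step left them, time stands still between calls to the robot, and variables do not carry over. Pictures are saved under pics/ and viewed, about 8 in all and at most 12, crops included, and the job is handed in when it is done.

Besides the shell and the picture viewer there is one more tool, called after "Emit:" by a JSON object that holds its "api" and its "payload", one argument or row to a line. apply_moves: Moves the arm, as the interface text tells. Its arguments: {"type":"object","properties":{"moves":{"type":"array","items":{"type":"array","items":{"type":"array","items":{"type":"number"}}}}},"required":["moves"]}

```bash
ls; mkdir -p pics
python3 - <<'E'
from bench import *
import cv2,numpy as np
o=get_obs();print({k:np.round(v,3).tolist() for k,v in o.items()})
a=[]
for n in("side","top"):
    im=camera(n);cv2.imwrite(f"pics/{n}0.png",im[...,::-1]);a.append(im)
    c=get_calibration(n);print(n,{k:np.round(v,4).tolist() for k,v in c.items()})
E
```

```text
pics
{'time_s': 0.0, 'q': [-1.531, 0.182, 1.608, 0.0, 1.354, -0.206], 'dq': [-0.0, 0.002, 0.001, -0.001, -0.001, 0.0], 'joint_efforts': [0.002, -44.486, -35.133, -0.0, 0.009, -0.0], 'eef_pos': [0.14, -0.557, 0.249], 'eef_rot': [-0.001, 0.992, 0.123, 0.0], 'wrist_force': [-0.106, -0.272, 0.387], 'torque': [0.001, -0.019, -0.014], 'opening': 0.998}
side {'vertical_fov': 50.5033, 'cx': 254.9326, 'cy': 189.2689, 'k1': -0.0694, 'R': [[-0.9174, -0.3971, 0.0252], [-0.2281, 0.473, -0.851], [0.326, -0.7865, -0.5245]], 't': [0.4291, 0.2716, 0.9674]}
top {'vertical_fov': 47.8234, 'cx': 259.8843, 'cy': 200.9379, 'k1': -0.0708, 'R': [[0.0027, -0.9999, 0.01], [-0.9947, -0.0038, -0.1026], [0.1026, -0.0096, -0.9947]], 't': [-0.1013, 0.4993, 1.2708]}
```

View pics/side0.png

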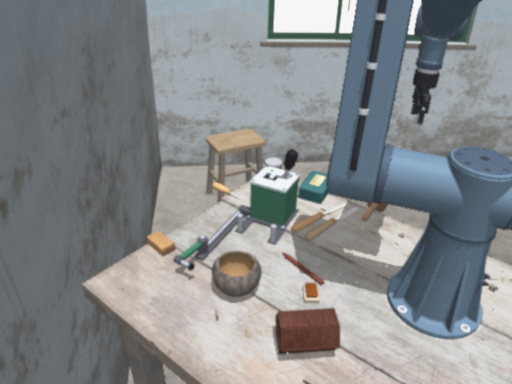

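View pics/top0.png

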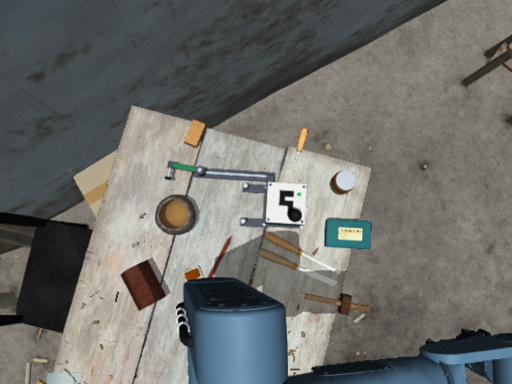

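The side view shows the bowl at (237,273) and the housing at (273,195). The top view shows the bowl at (177,213), the posts near (247,187) and (244,221), the plate centre at (286,203) and the knob at (295,213). Fixture +x is roughly image up (world +x), and the nest opens to world +y.

```bash
cat > h.py <<'E'
import cv2,numpy as np
from bench import *
def K(c): 
    f=192/np.tan(np.radians(c["vertical_fov"])/2); return f
def ray(n,u,v):
    c=get_calibration(n);f=K(c)
    d=np.array([(u-c["cx"])/f,(v-c["cy"])/f]);s=d.copy()
    for _ in range(20): s=d/(1+c["k1"]*(s@s))
    R=np.array(c["R"]);t=np.array(c["t"])
    return -R.T@t, R.T@np.array([s[0],s[1],1.])
def onz(n,u,v,z):
    o,d=ray(n,u,v);return o+d*(z-o[2])/d[2]
def proj(n,X):
    c=get_calibration(n);p=np.array(c["R"])@np.array(X)+np.array(c["t"]);s=p[:2]/p[2]
    s=s*(1+c["k1"]*(s@s));return s*K(c)+[c["cx"],c["cy"]]
def tri(a,b):
    (o1,d1),(o2,d2)=ray("side",*a),ray("top",*b)
    A=np.c_[d1,-d2];k=np.linalg.lstsq(A,o2-o1,rcond=None)[0]
    p,q=o1+d1*k[0],o2+d2*k[1];return (p+q)/2,np.linalg.norm(p-q)
E
python3 - <<'E'
from h import *
t=cv2.imread("pics/top0.png");s=cv2.imread("pics/side0.png")
a=cv2.resize(t[150:250,150:310],None,fx=5,fy=5,interpolation=cv2.INTER_CUBIC);cv2.imwrite("pics/topc.png",a)
b=cv2.resize(s[140:300,170:330],None,fx=3.7,fy=3.7,interpolation=cv2.INTER_CUBIC);cv2.imwrite("pics/sidec.png",b)
m=np.zeros(t.shape[:2],np.uint8);m[170:235,262:312]=(t[170:235,262:312].min(2)>200)*255
m=cv2.morphologyEx(m,cv2.MORPH_CLOSE,np.ones((3,3)))
c=max(cv2.findContours(m,0,2)[0],key=cv2.contourArea);r=cv2.minAreaRect(c);print(r)
P=np.array([onz("top",*p,.136)for p in cv2.boxPoints(r)]);print(P.round(4),P.mean(0).round(4))
for p in((247,187),(244,221)):print(onz("top",*p,.059).round(4))
print("bowl",onz("top",177,213,.06).round(4))
E
```

```text
((286.248291015625, 204.52069091796875), (40.1109733581543, 44.34628677368164), 4.763641834259033)
[[ 0.4225 -0.1112  0.136 ]
 [ 0.5442 -0.1211  0.136 ]
 [ 0.5355 -0.2314  0.136 ]
 [ 0.4137 -0.2202  0.136 ]] [ 0.479 -0.171  0.136]
[ 0.5371 -0.0615  0.059 ]
[ 0.4375 -0.0534  0.059 ]
bowl [0.4599 0.1418 0.06  ]
```

View pics/topc.png

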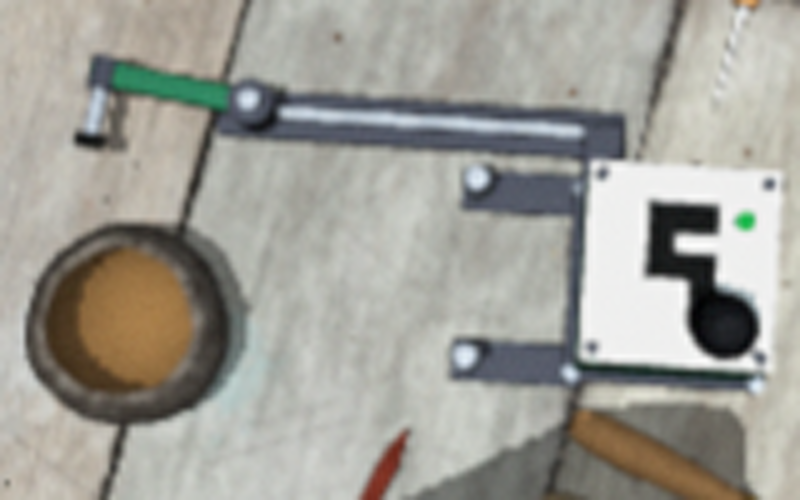

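View pics/sidec.png

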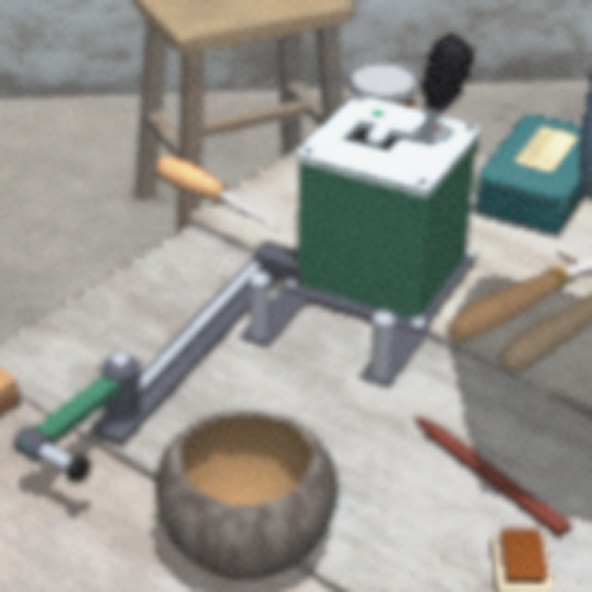

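The top crop shows post tops at (478,179) and (465,354), the clamp post at (248,100), the bowl outline at x 28–228 and y 223–423, and plate screws at the four corners. The path between bowl and posts is clear; the open arm lies up and to the left of it.

```bash
cat >> h.py <<'E'
def frame():
    F=np.array([[52.5,-42],[-52.5,-42],[90,95],[0,-160]])/1e3
    u=[((478,179),.059),((465,354),.059),((248,100),.060),((680,266),.136)]
    W=np.array([onz("top",a[0]/5+150-.4,a[1]/5+150-.4,z)[:2] for a,z in u])
    f0,w0=F.mean(0),W.mean(0);A=F-f0;B=W-w0
    th=np.arctan2((A[:,0]*B[:,1]-A[:,1]*B[:,0]).sum(),(A*B).sum())
    R=np.array([[np.cos(th),-np.sin(th)],[np.sin(th),np.cos(th)]])
    return th,R,w0-R@f0,(A@R.T-B)*1e3
E
python3 - <<'E'
from h import *
th,R,t,res=frame();print(th,t,res.round(1))
b=onz("top",128/5+149.6,323/5+149.6,.042)[:2];print("bowl",b,"in fixture mm",R.T@(b-t)*1e3)
print([onz("top",x/5+149.6,323/5+149.6,.042)[1].round(4) for x in(28,228)])
# knob: dark blob both views
p,e=tri((170+447/3.7,140+72/3.7),(150+724/5,150+323/5));print("knob",p,e,R.T@(p[:2]-t)*1e3)
print("knob expected",R@[-.038,-.179]+t)
for n,uv,z in(("jar",(344,181),.09),("tin",(348,233),.045)):print(n,(R.T@(onz("top",*uv,z)[:2]-t)*1e3).round(0))
from scipy.spatial.transform import Rotation as Ro
q=get_obs()["eef_rot"];print(Ro.from_quat(q,scalar_first=True).as_matrix().round(3))
E
```

```text
-0.05923273840685361 [ 0.49285379 -0.01032619] [[ 1.   0.9]
 [-1.2  0.2]
 [ 0.3 -0.1]
 [-0.  -0.9]]
bowl [0.45767312 0.15030953] in fixture mm [-44.62830616 158.27137425]
[np.float64(0.2096), np.float64(0.0912)]
knob [ 0.44532888 -0.18931357  0.19468649] 0.0031867413001548726 [ -36.84585595 -181.48686867]
knob expected [ 0.44432397 -0.18676274]
jar [  78. -326.]
tin [ -68. -354.]
[[ 0.97   0.243 -0.   ]
 [ 0.243 -0.97   0.002]
 [ 0.    -0.002 -1.   ]]
```

```bash
cat >> h.py <<'E'
from scipy.spatial.transform import Rotation as Ro
def state():
    o=get_obs();th,R,t,_=frame();f=R.T@(np.array(o["eef_pos"])[:2]-t)*1e3
    print("t %.2f fix mm"%o["time_s"],f.round(1),"z %.1f"%(o["eef_pos"][2]*1e3),"F",np.round(o["wrist_force"],1),"op %.2f"%o["opening"],"q",np.round(o["q"],2))
def go(x,y,z,yaw=np.pi/2,frm=None):
    "fixture mm; yaw=angle of tool x in the fixture frame (tool down)"
    th,R,t,_=frame();o=get_obs();p=np.r_[R@[x/1e3,y/1e3]+t,z/1e3]
    p0=np.array(o["eef_pos"]);R0=Ro.from_quat(o["eef_rot"],scalar_first=True)
    a=yaw+th;T=Ro.from_matrix(np.array([[np.cos(a),np.sin(a),0],[np.sin(a),-np.cos(a),0],[0,0,-1]]))
    print("cm",(R0.inv().apply(p-p0)*100).round(2),"rv",(R0.inv()*T).as_rotvec().round(3))
E
python3 - <<'E'
from h import *
state();go(-80,-190,360);go(-45,242,300)
E
```

```text
t 0.10 fix mm [-320.  -566.8] z 249.5 F [-0.6 -0.1  0.3] op 1.00 q [-1.53  0.18  1.61 -0.    1.35 -0.21]
cm [ 34.21 -28.76 -11.  ] rv [-1.000e-03 -1.000e-03 -1.266e+00]
cm [ 50.52 -68.9   -4.93] rv [-1.000e-03 -1.000e-03 -1.266e+00]
```

Emit:
{"api": "apply_moves", "payload": {
  "moves": [
    [[4, -3, -5, 0, 0, -0.15, 0.85], [8, -6, -10, 0, 0, -0.3, 0.85], [12, -9, -11, 0, 0, -0.45, 0.85], [16, -12, -11, 0, 0, -0.6, 0.85], [20, -15.5, -11, 0, 0, -0.75, 0.85], [24, -19, -11, 0, 0, -0.9, 0.85], [27, -23, -11, 0, 0, -1.05, 0.85], [30, -27, -11, 0, 0, -1.2, 0.85]]
  ]
}}

```text
time_s: 0.9
eef_pos: [0.3481, -0.2582, 0.3598]
eef_rot: [-0.0, 0.748, 0.664, 0.0]
wrist_force: [1.1, -0.8, -0.9]
opening: 0.85
```

Run:
```python
from h import *
state();go(-45,245,200)
```

```text
t 0.90 fix mm [-129.8 -256. ] z 359.8 F [ 1.1 -0.8 -0.9] op 0.85 q [-0.91 -0.23  1.79  0.    1.58 -0.79]
cm [50.51  5.47 15.99] rv [ 0.   -0.   -0.06]
```

Emit:
{"api": "apply_moves", "payload": {
  "moves": [
    [[5, 0.5, 0, 0, 0, -0.06, 0.85], [10, 1, 0, 0, 0, -0.06, 0.85], [15, 1.5, 0, 0, 0, -0.06, 0.85], [20, 2, 0, 0, 0, -0.06, 0.85], [25, 2.5, 0, 0, 0, -0.06, 0.85], [30, 3.2, 1, 0, 0, -0.06, 0.85], [35, 4, 4, 0, 0, -0.06, 0.85], [40, 4.6, 7, 0, 0, -0.06, 0.85]]
  ]
}}

```text
time_s: 1.7
eef_pos: [0.4391, 0.1166, 0.2999]
eef_rot: [0.001, 0.729, 0.684, 0.001]
wrist_force: [0.9, -0.7, 1.0]
opening: 0.85
```

Run:
```python
from h import *
state();go(-45,248,30)
```

```text
t 1.70 fix mm [-61.2 123.5] z 299.9 F [ 0.9 -0.7  1. ] op 0.85 q [-0.   -0.14  1.83 -0.    1.45  0.06]
cm [12.46  1.5  27.  ] rv [ 0.002 -0.    -0.005]
```

Emit:
{"api": "apply_moves", "payload": {
  "moves": [
    [[5, 1, 4, 0, 0, 0, 0.85], [10, 1.5, 8, 0, 0, 0, 0.85], [11, 1.5, 13, 0, 0, 0, 0.85], [11, 1.5, 15, 0, 0, 0, 0.85], [11, 1.5, 15, 0, 0, 0, 0.85], [11, 1.5, 15, 0, 0, 0, 0.85]]
  ]
}}

```text
time_s: 2.3
eef_pos: [0.4603, 0.223, 0.1499]
eef_rot: [-0.001, 0.729, 0.684, -0.001]
wrist_force: [1.6, -1.0, 1.3]
opening: 0.849
```

Run:
```python
from h import *
state();go(-45,248,30)
```

```text
t 2.30 fix mm [-46.3 230.9] z 149.9 F [ 1.6 -1.   1.3] op 0.85 q [ 0.22  0.16  1.85 -0.    1.13  0.28]
cm [ 1.72  0.15 11.99] rv [-0.002  0.001 -0.005]
```

Emit:
{"api": "apply_moves", "payload": {
  "moves": [
    [[1.7, 0.1, 4, 0, 0, 0, 0.85], [1.7, 0.1, 8, 0, 0, 0, 0.85], [1.7, 0.1, 11, 0, 0, 0, 0.85], [1.7, 0.1, 12, 0, 0, 0, 0.85], [1.7, 0.1, 12, 0, 0, 0, 0.85], [1.7, 0.1, 12, 0, 0, 0, 0.85]]
  ]
}}

```text
time_s: 2.9
eef_pos: [0.4652, 0.2402, 0.0328]
eef_rot: [0.001, 0.73, 0.684, 0.002]
wrist_force: [0.2, 0.2, -0.1]
opening: 0.852
```

Run:
```python
from h import *
state()
a=cv2.resize(camera("top")[140:260,130:270,::-1],None,fx=4,fy=4,interpolation=cv2.INTER_CUBIC)
b=cv2.resize(camera("side")[170:320,150:300,::-1],None,fx=3.2,fy=3.2,interpolation=cv2.INTER_CUBIC)
c=np.zeros((480,800,3),np.uint8);c[:,:]=0;w=cv2.resize(np.hstack([a,b]),None,fx=.74,fy=.74);cv2.imwrite("pics/pre.png",w)
```

```text
t 2.90 fix mm [-42.4 248.4] z 32.8 F [ 0.2  0.2 -0.1] op 0.85 q [ 0.25  0.38  1.87 -0.    0.89  0.32]
```

View pics/pre.png

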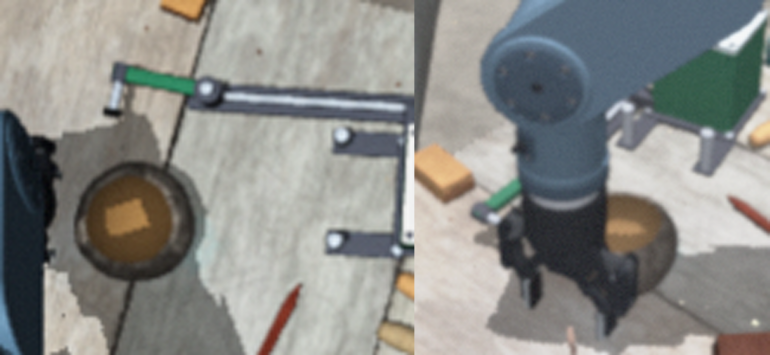

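Emit:
{"api": "apply_moves", "payload": {
  "moves": [
    [[-1, -0.1, 0, 0, 0, 0, 0.85], [-2, -0.2, 0, 0, 0, 0, 0.85], [-3, -0.2, 0, 0, 0, 0, 0.85], [-3.8, -0.2, 0, 0, 0, 0, 0.85], [-4.5, 0, 0, 0, 0, 0, 0.85], [-5.2, 0.25, 0, 0, 0, 0, 0.85], [-6, 0.5, 0, 0, 0, 0, 0.85], [-6.8, 0.8, 0, 0, 0, 0, 0.85]]
  ]
}}

```text
time_s: 3.8
eef_pos: [0.4668, 0.1711, 0.0302]
eef_rot: [-0.0, 0.73, 0.684, 0.0]
wrist_force: [0.3, 0.4, 1.0]
opening: 0.847
```

```bash
cat >> h.py <<'E'
def bowl(n="top"):
    "inner orange-brown of the bowl, centroid on z=.03; and dark outline box"
    im=camera(n)[...,::-1].copy();return im
E
python3 - <<'E'
from h import *
state()
E
```

```text
t 3.80 fix mm [-36.8 179.5] z 30.2 F [0.3 0.4 1. ] op 0.85 q [0.11 0.34 1.93 0.   0.87 0.18]
```

Continue: go to (0, ~94), 85 mm in −y and 37 mm in +x.

Emit:
{"api": "apply_moves", "payload": {
  "moves": [
    [[-0.8, 0.35, 0, 0, 0, 0, 0.85], [-1.7, 0.75, 0, 0, 0, 0, 0.85], [-2.6, 1.15, 0, 0, 0, 0, 0.85], [-3.5, 1.55, 0, 0, 0, 0, 0.85], [-4.4, 1.95, 0, 0, 0, 0, 0.85], [-5.3, 2.35, 0, 0, 0, 0, 0.85], [-6.2, 2.75, 0, 0, 0, 0, 0.85], [-7.1, 3.15, 0, 0, 0, 0, 0.85]]
  ]
}}

```text
time_s: 4.6
eef_pos: [0.4936, 0.098, 0.0302]
eef_rot: [-0.0, 0.73, 0.684, -0.0]
wrist_force: [-0.4, 0.8, 0.7]
opening: 0.855
```

Run:
```python
from h import *
state()
im=camera("side")[...,::-1];s=camera("top")[...,::-1]
b=cv2.resize(im[150:310,170:330],None,fx=2.5,fy=2.5,interpolation=cv2.INTER_CUBIC)
a=cv2.resize(s[150:250,150:250],None,fx=4,fy=4,interpolation=cv2.INTER_CUBIC)
cv2.imwrite("pics/mid.png",np.hstack([a,b]))
```

```text
t 4.60 fix mm [ -5.6 108.2] z 30.2 F [-0.4  0.8  0.7] op 0.85 q [-0.04  0.35  1.92  0.    0.88  0.02]
```

View pics/mid.png

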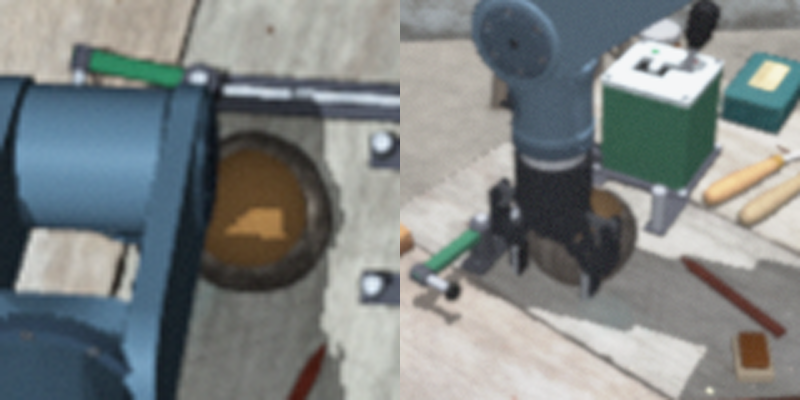

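The bowl sits upright in the two-finger cradle, with its right edge at crop x≈330, between the posts' lines. I'll continue slowly.

Emit:
{"api": "apply_moves", "payload": {
  "moves": [
    [[-0.7, 0.3, 0, 0, 0, 0, 0.85], [-1.4, 0.55, 0, 0, 0, 0, 0.85], [-2.1, 0.55, 0, 0, 0, 0, 0.85], [-2.7, 0.55, 0, 0, 0, 0, 0.85], [-3.2, 0.55, 0, 0, 0, 0, 0.85], [-3.6, 0.55, 0, 0, 0, 0, 0.85], [-4, 0.55, 0, 0, 0, 0, 0.85], [-4, 0.55, 0, 0, 0, 0, 0.85]]
  ]
}}

```text
time_s: 5.5
eef_pos: [0.4963, 0.0581, 0.0302]
eef_rot: [0.0, 0.73, 0.684, -0.0]
wrist_force: [-0.7, 0.0, 0.0]
opening: 0.848
```

Run:
```python
from h import *
state();s=camera("top")
m=s[170:240,200:262].astype(int); 
cv2.imwrite("pics/n1.png",s[...,::-1])
# bowl's right edge along mid rows at z=.042
th,R,t,_=frame()
for f in((0,-60),(0,-40)): print(proj("top",np.r_[R@(np.array(f)/1e3)+t,.042]).round(1))
for r in(200,203,206): print(r,s[r,222:256].mean(1).astype(int).tolist())
```

```text
t 5.50 fix mm [-0.6 68.5] z 30.2 F [-0.7  0.   0. ] op 0.85 q [-0.12  0.34  1.93 -0.    0.87 -0.06]
[250.  203.8]
[243.2 203.4]
200 [66, 68, 70, 71, 72, 70, 73, 68, 68, 69, 65, 65, 65, 63, 62, 57, 57, 74, 111, 112, 88, 63, 48, 52, 79, 101, 151, 170, 171, 169, 168, 169, 174, 176]
203 [88, 102, 112, 122, 123, 125, 125, 122, 121, 122, 94, 67, 62, 65, 63, 58, 59, 67, 100, 99, 69, 58, 48, 43, 73, 95, 145, 170, 173, 177, 178, 181, 185, 177]
206 [114, 117, 118, 119, 119, 121, 120, 118, 118, 116, 89, 66, 63, 61, 57, 55, 59, 82, 99, 83, 60, 55, 52, 52, 86, 111, 156, 183, 187, 188, 186, 181, 175, 171]
```

About 11 mm to go; I'll advance in 2 mm steps and watch the force.

Emit:
{"api": "apply_moves", "payload": {
  "moves": [
    [[-0.3, 0, 0, 0, 0, 0, 0.85], [-0.6, 0, 0, 0, 0, 0, 0.85], [-0.8, 0, 0, 0, 0, 0, 0.85], [-0.9, 0, 0, 0, 0, 0, 0.85], [-1.0, 0, 0, 0, 0, 0, 0.85], [-1.0, 0, 0, 0, 0, 0, 0.85]]
  ]
}}

```text
time_s: 6.15
eef_pos: [0.4957, 0.0485, 0.0302]
eef_rot: [0.0, 0.73, 0.684, 0.0]
wrist_force: [0.5, 0.8, 0.1]
opening: 0.856
```

Emit:
{"api": "apply_moves", "payload": {
  "moves": [
    [[-0.1, 0, 0, 0, 0, 0, 0.85], [-0.2, 0, 0, 0, 0, 0, 0.85], [-0.2, 0, 0, 0, 0, 0, 0.85]]
  ]
}}

```text
time_s: 6.45
eef_pos: [0.496, 0.0467, 0.0304]
eef_rot: [0.0, 0.73, 0.684, 0.001]
wrist_force: [2.4, 4.3, -0.7]
opening: 0.847
```

Emit:
{"api": "apply_moves", "payload": {
  "moves": [
    [[-0.1, 0, 0, 0, 0, 0, 0.85], [-0.1, 0, 0, 0, 0, 0, 0.85]]
  ]
}}

```text
time_s: 6.65
eef_pos: [0.4962, 0.0459, 0.0305]
eef_rot: [0.0, 0.73, 0.684, 0.001]
wrist_force: [3.2, 5.5, 0.2]
opening: 0.851
```

Run:
```python
from h import *
state()
im=camera("side")[...,::-1];s=camera("top")[...,::-1]
b=cv2.resize(im[150:280,190:320],None,fx=3.075,fy=3.075,interpolation=cv2.INTER_CUBIC)[:400,:400]
a=cv2.resize(s[160:240,200:280],None,fx=5,fy=5,interpolation=cv2.INTER_CUBIC)[:b.shape[0]]
b=b[:a.shape[0]];a=a[:b.shape[0]];cv2.imwrite("pics/home.png",np.hstack([a,b]))
```

```text
t 6.65 fix mm [ 0.  56.3] z 30.5 F [3.2 5.5 0.2] op 0.85 q [-0.15  0.34  1.93  0.    0.87 -0.08]
```

View pics/home.png

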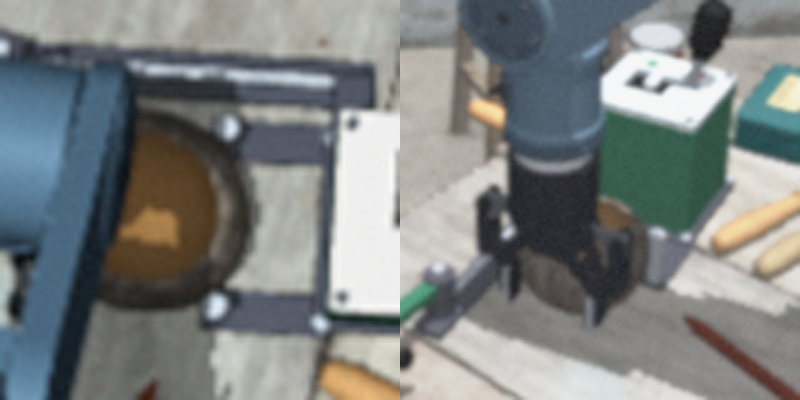

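Both posts look touched or nearly so, with rim edges at post tops (230,130) and (215,303). The +x force suggests the −x post carries most of the load, so I'll nudge towards +x.

Emit:
{"api": "apply_moves", "payload": {
  "moves": [
    [[0, 0.1, 0, 0, 0, 0, 0.85], [0, 0.15, 0, 0, 0, 0, 0.85], [0, 0.15, 0, 0, 0, 0, 0.85]]
  ]
}}

```text
time_s: 7.05
eef_pos: [0.4967, 0.0458, 0.0302]
eef_rot: [-0.0, 0.73, 0.684, 0.0]
wrist_force: [1.8, 4.4, 1.5]
opening: 0.849
```

Emit:
{"api": "apply_moves", "payload": {
  "moves": [
    [[-0.05, 0.05, 0, 0, 0, 0, 0.85], [-0.1, 0.1, 0, 0, 0, 0, 0.85], [-0.1, 0.1, 0, 0, 0, 0, 0.85]]
  ]
}}

```text
time_s: 7.35
eef_pos: [0.4969, 0.0454, 0.03]
eef_rot: [-0.001, 0.73, 0.684, -0.0]
wrist_force: [-2.1, 8.7, 3.5]
opening: 0.853
```

Both posts now react (F −2, 8.7), so the bowl is home. I'll retreat straight back, then up.

Emit:
{"api": "apply_moves", "payload": {
  "moves": [
    [[0.3, -0.05, 0, 0, 0, 0, 0.85], [0.8, -0.1, 0, 0, 0, 0, 0.85], [1.8, -0.1, 0, 0, 0, 0, 0.85], [4, -0.1, 0, 0, 0, 0, 0.85], [7, -0.1, -1, 0, 0, 0, 0.85], [8, -0.1, -5, 0, 0, 0, 0.85], [8, -1, -10, 0, 0, 0, 0.85], [8, -2, -15, 0, 0, 0, 0.85]]
  ]
}}

```text
time_s: 8.15
eef_pos: [0.4826, 0.1263, 0.1796]
eef_rot: [-0.0, 0.729, 0.684, -0.001]
wrist_force: [1.2, -0.8, 0.6]
opening: 0.855
```

Emit:
{"api": "apply_moves", "payload": {
  "moves": [
    [[0, -4, -5, 0, 0, 0, 0.85], [0, -8, -10, 0, 0, 0, 0.85], [-2, -12, -14, 0, 0, 0, 0.85], [-7, -12, -14, 0, 0, 0, 0.85], [-12, -12, -14, 0, 0, 0, 0.85], [-17, -12, -14, 0, 0, 0, 0.85], [-19, -12, -14, 0, 0, 0, 0.85], [-19, -12, -14, 0, 0, 0, 0.85]]
  ]
}}

```text
time_s: 8.95
eef_pos: [0.3509, -0.0598, 0.3188]
eef_rot: [0.001, 0.732, 0.681, -0.001]
wrist_force: [0.7, 1.0, -0.7]
opening: 0.852
```

```bash
cat >> h.py <<'E'
def lever(f,s,h,c=None):
    "tool shift/turn to grip the knob, lever at (f,s), TCP h mm above knob point along lever"
    th,R,t,_=frame();d=np.array([np.tan(f-.2),np.tan(s-.1),1]);d/=np.linalg.norm(d)
    p=np.array([0,-160,12])+d*(190+h)
    z=-d;y=np.array([1,0,0])-d*d[0];y/=np.linalg.norm(y);x=np.cross(y,z)
    R3=np.eye(3);R3[:2,:2]=R
    P=R3@(p/1e3)+np.r_[t,0];T=Ro.from_matrix(R3@np.c_[x,y,z])
    if c is None: o=get_obs();c=(np.array(o["eef_pos"]),Ro.from_quat(o["eef_rot"],scalar_first=True))
    print(f,s,h,"cm",(c[1].inv().apply(P-c[0])*100).round(2),"rv",(c[1].inv()*T).as_rotvec().round(3))
    return P,T
E
python3 - <<'E'
from h import *
state();s=camera("top")[...,::-1];cv2.imwrite("pics/h2.png",s)
im=camera("side")[...,::-1];cv2.imwrite("pics/h2s.png",im)
b=cv2.resize(im[130:290,180:340],None,fx=2.5,fy=2.5,interpolation=cv2.INTER_CUBIC)
a=cv2.resize(s[160:240,200:280],None,fx=5,fy=5,interpolation=cv2.INTER_CUBIC)
cv2.imwrite("pics/h2c.png",np.hstack([a,b]))
lever(.02,0,60);lever(.02,0,5)
E
```

```text
t 8.95 fix mm [-138.7  -57.8] z 318.8 F [ 0.7  1.  -0.7] op 0.85 q [-0.5  -0.42  2.01 -0.    1.55 -0.43]
0.02 0 60 cm [-12.91   9.53   6.16] rv [-0.179  0.1    0.   ]
0.02 0 5 cm [-12.37  10.5   11.54] rv [-0.179  0.1    0.   ]
```

View pics/h2c.png

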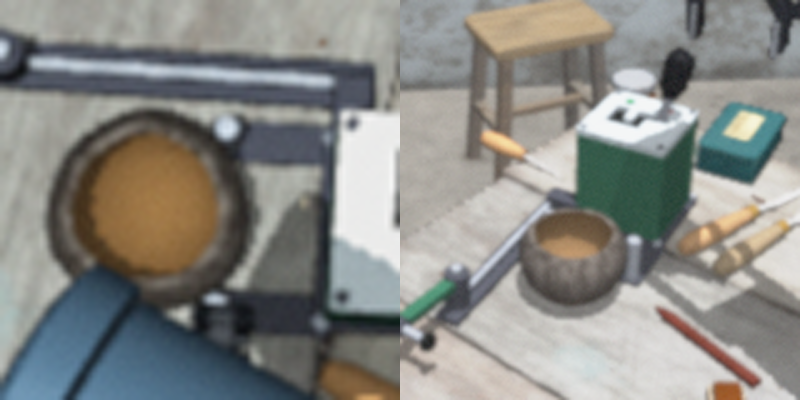

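The bowl is upright against both posts: its outline spans 47–250 in x with its top at 107. The knob is at about (678,75) in the side crop, and nothing else has moved. Next I go above the knob, tilted to match the lever.

Emit:
{"api": "apply_moves", "payload": {
  "moves": [
    [[-4, 3, 1, -0.06, 0.03, 0, 0.85], [-8, 6, 2, -0.12, 0.06, 0, 0.85], [-11, 9, 3, -0.18, 0.1, 0, 0.85], [-12.9, 9.5, 5, -0.18, 0.1, 0, 0.85], [-12.9, 9.5, 6, -0.18, 0.1, 0, 0.85], [-12.9, 9.5, 6, -0.18, 0.1, 0, 0.85]]
  ]
}}

```text
time_s: 9.65
eef_pos: [0.4372, -0.1887, 0.2563]
eef_rot: [0.029, 0.726, 0.681, 0.098]
wrist_force: [-0.5, 0.9, -0.4]
opening: 0.851
```

Run:
```python
from h import *
state();s=camera("top")[...,::-1];cv2.imwrite("pics/k.png",s)
im=camera("side")[...,::-1];cv2.imwrite("pics/ks.png",im)
b=cv2.resize(im[100:240,230:370],None,fx=2.857,fy=2.857,interpolation=cv2.INTER_CUBIC)
a=cv2.resize(s[160:240,245:325],None,fx=5,fy=5,interpolation=cv2.INTER_CUBIC)
cv2.imwrite("pics/kc.png",np.hstack([a[:399],b[:399]]))
lever(.02,0,60);lever(.02,0,5)
```

```text
t 9.65 fix mm [ -45.  -181.4] z 256.3 F [-0.5  0.9 -0.4] op 0.85 q [-0.79 -0.13  1.93  0.2   1.29 -0.77]
0.02 0 60 cm [-0.29 -0.07  0.15] rv [ 0.001 -0.001  0.006]
0.02 0 5 cm [-0.29 -0.07  5.65] rv [ 0.001 -0.001  0.006]
```

View pics/kc.png

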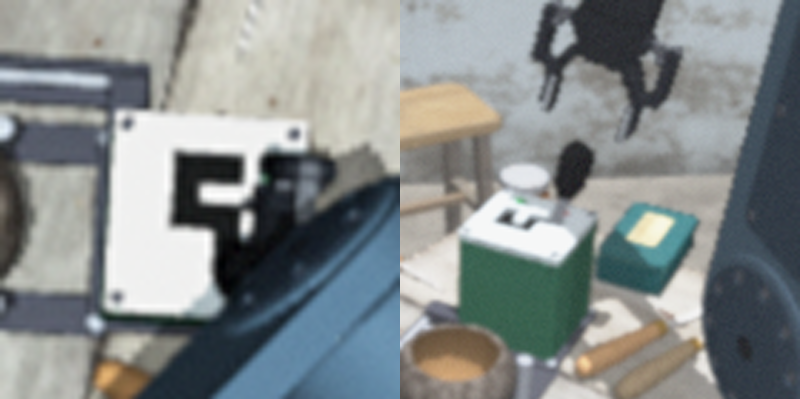

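The fingers straddle the knob, with tips at (548,100) and (625,130) and the knob top at (575,145). Descend, then close.

Emit:
{"api": "apply_moves", "payload": {
  "moves": [
    [[-0.3, -0.1, 1.5, 0, 0, 0, 0.85], [-0.3, -0.1, 3, 0, 0, 0, 0.85], [-0.3, -0.1, 4.5, 0, 0, 0, 0.85], [-0.3, -0.1, 5.6, 0, 0, 0, 0.85], [-0.3, -0.1, 5.6, 0, 0, 0, 0.85]]
  ]
}}

```text
time_s: 10.25
eef_pos: [0.4468, -0.1877, 0.2026]
eef_rot: [0.031, 0.725, 0.681, 0.098]
wrist_force: [-0.8, 0.1, 0.3]
opening: 0.853
```

Emit:
{"api": "apply_moves", "payload": {
  "moves": [
    [[0, 0, 0, 0, 0, 0, 0.65], [0, 0, 0, 0, 0, 0, 0.55], [0, 0, 0, 0, 0, 0, 0.5], [0, 0, 0, 0, 0, 0, 0.5], [0, 0, 0, 0, 0, 0, 0.5]]
  ]
}}

```text
time_s: 10.75
eef_pos: [0.447, -0.1894, 0.2034]
eef_rot: [0.032, 0.726, 0.68, 0.098]
wrist_force: [0.2, 0.7, 0.2]
opening: 0.499
```

Emit:
{"api": "apply_moves", "payload": {
  "moves": [
    [[0, 0, 0, 0, 0, 0, 0.3], [0, 0, 0, 0, 0, 0, 0.3], [0, 0, 0, 0, 0, 0, 0.3]]
  ]
}}

```text
time_s: 11.05
eef_pos: [0.447, -0.1895, 0.2036]
eef_rot: [0.032, 0.726, 0.68, 0.098]
wrist_force: [-4.2, 0.2, 5.2]
opening: 0.391
```

Run:
```python
from h import *
state()
for f,s in((.05,0),(.1,0),(.15,0),(.2,0)):lever(f,s,5)
```

```text
t 11.05 fix mm [ -35.2 -181.6] z 203.6 F [-4.2  0.2  5.2] op 0.39 q [-0.77 -0.06  1.97  0.21  1.16 -0.78]
0.05 0 5 cm [0.24 0.61 0.11] rv [0.031 0.001 0.003]
0.1 0 5 cm [0.23 1.58 0.17] rv [0.081 0.001 0.003]
0.15 0 5 cm [0.23 2.55 0.27] rv [0.131 0.001 0.003]
0.2 0 5 cm [0.23 3.5  0.42] rv [0.18  0.001 0.003]
```

Emit:
{"api": "apply_moves", "payload": {
  "moves": [
    [[0, 0.5, 0.05, 0.025, 0, 0, 0.3], [0, 1, 0.08, 0.05, 0, 0, 0.3], [0, 1.5, 0.1, 0.08, 0, 0, 0.3], [0, 2, 0.15, 0.1, 0, 0, 0.3], [0, 2.5, 0.2, 0.13, 0, 0, 0.3], [0, 3, 0.25, 0.155, 0, 0, 0.3], [0, 3.5, 0.33, 0.18, 0, 0, 0.3], [0, 3.5, 0.33, 0.18, 0, 0, 0.3]]
  ]
}}

```text
time_s: 11.85
eef_pos: [0.4821, -0.1918, 0.2068]
eef_rot: [-0.034, 0.726, 0.686, 0.036]
wrist_force: [-6.5, -0.1, 9.7]
opening: 0.392
```

Run:
```python
from h import *
state()
for f,s in((.2,0),(.2,.05),(.2,.1),(.2,.2)):lever(f,s,5)
```

```text
t 11.85 fix mm [ 1.000e-01 -1.818e+02] z 206.8 F [-6.5 -0.1  9.7] op 0.39 q [-0.66  0.12  1.77  0.08  1.31 -0.62]
0.2 0 5 cm [ 0.23 -0.    0.1 ] rv [-0.001  0.001  0.003]
0.2 0.05 5 cm [ 1.2  -0.    0.12] rv [-0.001 -0.049  0.003]
0.2 0.1 5 cm [2.17 0.   0.2 ] rv [-0.001 -0.099  0.003]
0.2 0.2 5 cm [4.1  0.01 0.49] rv [-0.001 -0.199  0.003]
```

Emit:
{"api": "apply_moves", "payload": {
  "moves": [
    [[0.6, 0, 0, 0, -0.03, 0, 0.3], [1.2, 0, 0.03, 0, -0.06, 0, 0.3], [1.8, 0, 0.07, 0, -0.09, 0, 0.3], [2.4, 0, 0.13, 0, -0.12, 0, 0.3], [3, 0, 0.2, 0, -0.15, 0, 0.3], [3.5, 0, 0.27, 0, -0.18, 0, 0.3], [3.85, 0, 0.35, 0, -0.2, 0, 0.3], [3.85, 0, 0.35, 0, -0.2, 0, 0.3]]
  ]
}}

```text
time_s: 12.65
eef_pos: [0.4838, -0.1525, 0.2071]
eef_rot: [0.035, 0.726, 0.686, -0.037]
wrist_force: [-4.8, -0.5, 6.8]
opening: 0.392
```

Run:
```python
from h import *
state()
for f,s in((.2,.2),(.3,.2),(.42,.2)):lever(f,s,5)
```

```text
t 12.65 fix mm [  -0.6 -142.4] z 207.1 F [-4.8 -0.5  6.8] op 0.39 q [-0.48  0.06  1.84 -0.1   1.2  -0.39]
0.2 0.2 5 cm [0.2  0.06 0.08] rv [0.    0.002 0.003]
0.3 0.2 5 cm [0.19 2.   0.18] rv [0.1   0.002 0.003]
0.42 0.2 5 cm [0.19 4.3  0.55] rv [0.219 0.002 0.003]
```

Emit:
{"api": "apply_moves", "payload": {
  "moves": [
    [[0.05, 0.5, 0, 0.025, 0, 0, 0.3], [0.05, 1, 0.05, 0.05, 0, 0, 0.3], [0.05, 1.5, 0.08, 0.075, 0, 0, 0.3], [0.05, 2, 0.12, 0.1, 0, 0, 0.3], [0.05, 2.5, 0.17, 0.13, 0, 0, 0.3], [0.05, 3, 0.25, 0.155, 0, 0, 0.3], [0.05, 3.5, 0.33, 0.18, 0, 0, 0.3], [0.05, 3.5, 0.33, 0.18, 0, 0, 0.3]]
  ]
}}

```text
time_s: 13.45
eef_pos: [0.5195, -0.1551, 0.2039]
eef_rot: [-0.031, 0.726, 0.68, -0.099]
wrist_force: [-4.2, -0.4, 9.9]
opening: 0.388
```

Run:
```python
from h import *
state();lever(.38,.2,5);lever(.42,.2,5)
```

```text
t 13.45 fix mm [  35.1 -143. ] z 203.9 F [-4.2 -0.4  9.9] op 0.39 q [-0.42  0.26  1.62 -0.16  1.4  -0.32]
0.38 0.2 5 cm [ 0.22 -0.02  0.09] rv [-0.001  0.002  0.003]
0.42 0.2 5 cm [0.22 0.75 0.1 ] rv [0.038 0.002 0.003]
```

Emit:
{"api": "apply_moves", "payload": {
  "moves": [
    [[0, 0.2, 0.02, 0.01, 0, 0, 0.3], [0, 0.4, 0.04, 0.02, 0, 0, 0.3], [0, 0.6, 0.06, 0.03, 0, 0, 0.3], [0, 0.8, 0.1, 0.04, 0, 0, 0.3], [0, 0.8, 0.1, 0.04, 0, 0, 0.3]]
  ]
}}

```text
time_s: 13.95
eef_pos: [0.5268, -0.1558, 0.2024]
eef_rot: [-0.045, 0.725, 0.678, -0.112]
wrist_force: [-5.4, 0.9, 12.9]
opening: 0.393
```

Run:
```python
from h import *
state();lever(.42,.2,5);lever(.42,.1,5);lever(.42,0,5)
s=camera("top")[...,::-1];cv2.imwrite("pics/c.png",s)
im=camera("side")[...,::-1]
b=cv2.resize(im[130:290,180:340],None,fx=2.5,fy=2.5,interpolation=cv2.INTER_CUBIC)
a=cv2.resize(s[150:250,190:290],None,fx=4,fy=4,interpolation=cv2.INTER_CUBIC)
cv2.imwrite("pics/cc.png",np.hstack([a,b]))
```

```text
t 13.95 fix mm [  42.5 -143.2] z 202.4 F [-5.4  0.9 12.9] op 0.39 q [-0.41  0.31  1.57 -0.17  1.44 -0.3 ]
0.42 0.2 5 cm [0.23 0.01 0.08] rv [-0.001  0.002  0.002]
0.42 0.1 5 cm [-1.67  0.05  0.18] rv [-0.     0.1   -0.019]
0.42 0 5 cm [-3.55  0.08  0.46] rv [-0.001  0.197 -0.041]
```

View pics/cc.png

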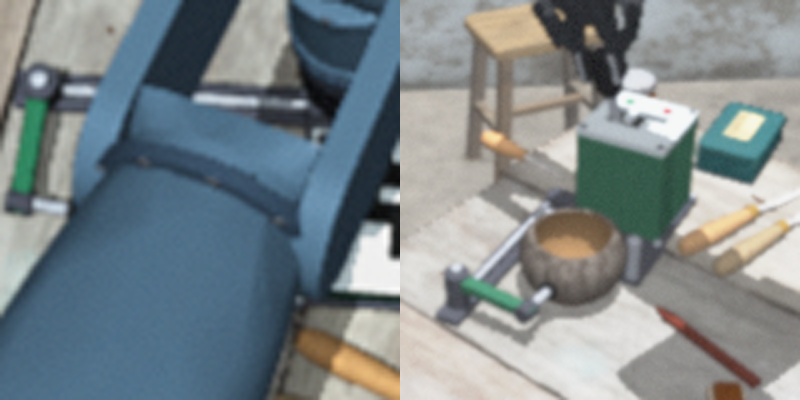

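The side view shows the arm closed with its plunger at the bowl (548,292). The arm angle suggests lever f of only about 0.385–0.40, so I'll push on until the end wall is felt.

Emit:
{"api": "apply_moves", "payload": {
  "moves": [
    [[0, 0.15, 0.02, 0.01, 0, 0, 0.3], [0, 0.3, 0.05, 0.015, 0, 0, 0.3], [0, 0.3, 0.05, 0.015, 0, 0, 0.3]]
  ]
}}

```text
time_s: 14.35
eef_pos: [0.5295, -0.156, 0.2018]
eef_rot: [-0.05, 0.725, 0.677, -0.117]
wrist_force: [-5.8, 0.3, 14.7]
opening: 0.393
```

Emit:
{"api": "apply_moves", "payload": {
  "moves": [
    [[0, 0.15, 0.02, 0.005, 0, 0, 0.3], [0, 0.3, 0.05, 0.01, 0, 0, 0.3], [0, 0.3, 0.05, 0.01, 0, 0, 0.3]]
  ]
}}

```text
time_s: 14.65
eef_pos: [0.5311, -0.1562, 0.2013]
eef_rot: [-0.055, 0.725, 0.676, -0.122]
wrist_force: [-13.0, 1.7, 20.5]
opening: 0.389
```

The force jumped, so this is the end wall. I'll back off about 1 mm and go right.

Emit:
{"api": "apply_moves", "payload": {
  "moves": [
    [[-0.3, -0.1, 0, 0, 0.015, 0, 0.3], [-0.8, -0.1, 0.02, 0, 0.045, -0.01, 0.3], [-1.3, -0.1, 0.04, 0, 0.07, -0.015, 0.3], [-1.8, -0.1, 0.1, 0, 0.1, -0.02, 0.3], [-1.8, -0.1, 0.1, 0, 0.1, -0.02, 0.3]]
  ]
}}

```text
time_s: 15.15
eef_pos: [0.5296, -0.1752, 0.2023]
eef_rot: [-0.089, 0.723, 0.679, -0.083]
wrist_force: [-8.4, -0.0, 17.6]
opening: 0.394
```

Run:
```python
from h import *
state();lever(.42,.1,5);lever(.42,0,5)
```

```text
t 15.15 fix mm [  46.5 -162.4] z 202.3 F [-8.4 -0.  17.6] op 0.39 q [-0.48  0.35  1.52 -0.1   1.5  -0.4 ]
0.42 0.1 5 cm [ 0.24 -0.38  0.09] rv [-0.025 -0.001 -0.003]
0.42 0 5 cm [-1.66 -0.37  0.18] rv [-0.026  0.096 -0.026]
```

Emit:
{"api": "apply_moves", "payload": {
  "moves": [
    [[-0.5, -0.05, 0.02, 0, 0.025, -0.005, 0.3], [-1, -0.05, 0.04, 0, 0.05, -0.01, 0.3], [-1.5, -0.05, 0.06, 0, 0.075, -0.015, 0.3], [-1.9, -0.05, 0.1, 0, 0.096, -0.02, 0.3], [-1.9, -0.05, 0.1, 0, 0.096, -0.02, 0.3]]
  ]
}}

```text
time_s: 15.65
eef_pos: [0.5281, -0.1944, 0.2013]
eef_rot: [-0.122, 0.72, 0.682, -0.048]
wrist_force: [-6.8, -1.0, 16.4]
opening: 0.393
```

Emit:
{"api": "apply_moves", "payload": {
  "moves": [
    [[-0.15, 0, 0, 0, 0, 0, 0.3], [-0.3, 0, 0, 0, 0, 0, 0.3], [-0.3, 0, 0, 0, 0, 0, 0.3]]
  ]
}}

```text
time_s: 15.95
eef_pos: [0.528, -0.1963, 0.2011]
eef_rot: [-0.122, 0.72, 0.682, -0.048]
wrist_force: [-6.5, 2.0, 17.5]
opening: 0.393
```

Emit:
{"api": "apply_moves", "payload": {
  "moves": [
    [[-0.15, 0, 0, 0, 0, 0, 0.3], [-0.3, 0, 0, 0, 0, 0, 0.3], [-0.3, 0, 0, 0, 0, 0, 0.3]]
  ]
}}

```text
time_s: 16.25
eef_pos: [0.5279, -0.1971, 0.2009]
eef_rot: [-0.124, 0.719, 0.682, -0.046]
wrist_force: [-7.2, 8.3, 18.6]
opening: 0.392
```

Run:
```python
from h import *
state()
im=camera("side")[...,::-1];s=camera("top")[...,::-1]
b=cv2.resize(im[140:290,180:330],None,fx=4,fy=4,interpolation=cv2.INTER_CUBIC)
cv2.imwrite("pics/l.png",b)
cv2.imwrite("pics/lt.png",s)
```

```text
t 16.25 fix mm [  46.  -184.4] z 200.9 F [-7.2  8.3 18.6] op 0.39 q [-0.55  0.38  1.48 -0.03  1.54 -0.5 ]
```

View pics/l.png

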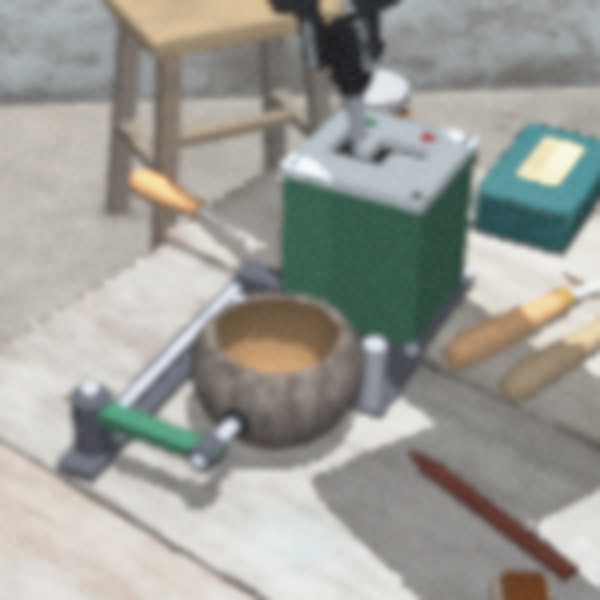

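Fy rose to 8 N at the notch end. The stem sits beside the green dot, and the plunger presses the bowl. Release and retreat along the lever.

Emit:
{"api": "apply_moves", "payload": {
  "moves": [
    [[0.1, 0, 0, 0, 0, 0, 0.45], [0.1, 0, 0, 0, 0, 0, 0.6], [0.1, 0, 0, 0, 0, 0, 0.75], [0.1, 0, 0, 0, 0, 0, 0.75], [0.1, 0, -2, 0, 0, 0, 0.75], [0.1, 0, -5, 0, 0, 0, 0.75], [0.1, 0, -8, 0, 0, 0, 0.75], [0.1, 0, -11, 0, 0, 0, 0.75]]
  ]
}}

```text
time_s: 17.15
eef_pos: [0.5541, -0.2101, 0.3052]
eef_rot: [-0.123, 0.719, 0.682, -0.047]
wrist_force: [-0.3, -0.9, -0.1]
opening: 0.749
```

Emit:
{"api": "apply_moves", "payload": {
  "moves": [
    [[0, -3, -2, 0, 0, 0, 0.75], [-2, -8, -3, 0, 0, 0, 0.75], [-4, -12, -3, 0, 0, 0, 0.75], [-8, -15, -3, 0, 0, 0, 0.75], [-12, -18, -3, 0, 0, 0, 0.75], [-16, -20, -3, 0, 0, 0, 0.75], [-20, -22, -3, 0, 0, 0, 0.75], [-20, -22, -3, 0, 0, 0, 0.75]]
  ]
}}

```text
time_s: 17.95
eef_pos: [0.3317, -0.4074, 0.3661]
eef_rot: [-0.122, 0.721, 0.68, -0.048]
wrist_force: [0.3, 0.8, 0.4]
opening: 0.751
```

Run:
```python
from h import *
state()
im=camera("side")[...,::-1];s=camera("top")[...,::-1]
cv2.imwrite("pics/f.png",np.hstack([cv2.resize(s[150:260,190:300],(400,400),interpolation=cv2.INTER_CUBIC),cv2.resize(im[140:280,190:330],(400,400),interpolation=cv2.INTER_CUBIC)]))
s0=cv2.imread("pics/top0.png")
for n,r in(("jar",(165,200,325,362)),("tin",(212,255,318,378))):
    A=s0[r[0]:r[1],r[2]:r[3]].astype(float);B=s[r[0]:r[1],r[2]:r[3]].astype(float);print(n,np.abs(A-B).mean())
```

```text
t 17.95 fix mm [-137.3 -406. ] z 366.1 F [0.3 0.8 0.4] op 0.75 q [-1.03  0.16  1.42 -0.15  1.78 -0.99]
jar 3.5665379665379664
tin 38.475710594315245
```

View pics/f.png

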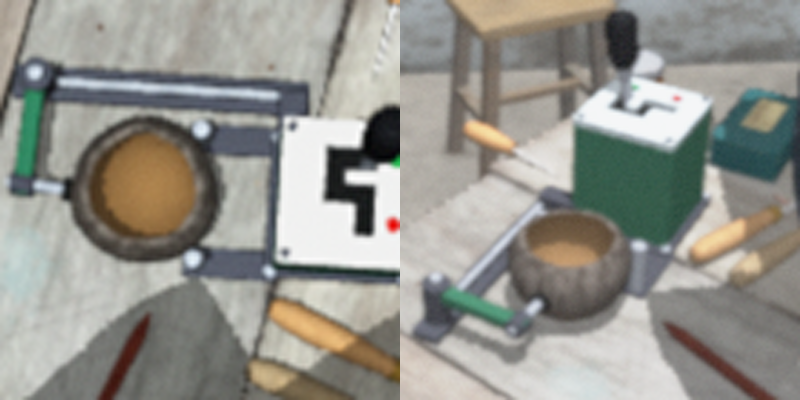

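Run:
```python
from h import *
th,R,t,_=frame()
s=camera("top")
k=.275
b=onz("top",190+146*k-.4,150+188*k-.4,.042)[:2];print("bowl fix",(R.T@(b-t)*1e3).round(1))
q=onz("top",190+383*k-.4,150+135*k-.4,.212)[:2];print("knob fix",(R.T@(q-t)*1e3).round(1),"expect f.42 s0: 43..47,-180")
im=s[160:240,195:260];h=cv2.cvtColor(im,cv2.COLOR_RGB2HSV)
m=((h[...,1]>90)&(h[...,0]<25)).astype(np.uint8)
c=max(cv2.findContours(m,0,2)[0],key=cv2.contourArea);(u,v),r=cv2.minEnclosingCircle(c)
print("inner",(R.T@(onz("top",u+195,v+160,.045)[:2]-t)*1e3).round(1),r)
hs=cv2.cvtColor(s,cv2.COLOR_RGB2HSV);h0=cv2.cvtColor(cv2.imread("pics/top0.png"),cv2.COLOR_BGR2HSV)
for H in(h0,hs):
    m=((H[...,0]>80)&(H[...,0]<100)&(H[...,1]>120)).astype(np.uint8);m[:,:310]=0;m[:205]=0;m[265:]=0
    y,x=np.nonzero(m);print("tin",x.min(),x.max(),y.min(),y.max())
state()
```

```text
bowl fix [3.7 0.1]
knob fix [  35.2 -175.9] expect f.42 s0: 43..47,-180
inner [4.9 2.7] 14.794121742248535
tin 325 370 219 248
tin 325 487 219 253
t 18.10 fix mm [-134.6 -401.5] z 366.2 F [0.8 0.1 0.9] op 0.75 q [-1.02  0.16  1.42 -0.15  1.78 -0.98]
```

Run:
```python
from h import *
th,R,t,_=frame()
ims=[cv2.cvtColor(camera("top"),cv2.COLOR_RGB2GRAY).astype(float) for _ in range(6)];g=sum(ims)/6
W=lambda x,y,z:proj("top",np.r_[R@[x/1e3,y/1e3]+t,z/1e3])
def prof(f0,f1,z,n):
    P=np.array([W(*(np.array(f0)+(np.array(f1)-f0)*k),z) for k in np.linspace(0,1,n)],np.float32)
    return cv2.remap(g.astype(np.float32),P[:,0].reshape(1,-1),P[:,1].reshape(1,-1),cv2.INTER_LINEAR)[0]
# radial outline at z=42 about (0,0): first crossing to bright from 45mm outwards
for a in range(0,360,15):
    d=np.array([np.cos(np.radians(a)),np.sin(np.radians(a))]);v=prof(d*40,d*80,42,41)
    dr=np.gradient(v);i=dr.argmax();print(a,"edge",40+i,"step",int(dr[i]),end="; ")
print()
for sx in(1,-1):
    d=np.array([sx*52.5,-42]);d/=np.linalg.norm(d);print("post",sx,prof(d*40,d*80,50,21).astype(int).tolist())
# knob: dark blob near the lock notch, now and at the start
g0=cv2.cvtColor(cv2.imread("pics/top0.png"),cv2.COLOR_BGR2GRAY)
for nm,G,c in(("start",g0,(-41,-181)),("now",g,(41,-181))):
    u,v=W(*c,200);m=np.zeros(G.shape,np.uint8);cv2.circle(m,(int(u),int(v)),11,1,-1);m=((G<45)&(m>0)).astype(np.uint8)
    m=cv2.morphologyEx(m,cv2.MORPH_OPEN,np.ones((5,5),np.uint8));y,x=np.nonzero(m)
    print(nm,len(x),x.mean(),y.mean(),(R.T@(onz("top",x.mean(),y.mean(),.205)[:2]-t)*1e3).round(1))
```

```text
0 edge 63 step 23; 15 edge 64 step 19; 30 edge 61 step 19; 45 edge 62 step 19; 60 edge 62 step 18; 75 edge 60 step 17; 90 edge 68 step 25; 105 edge 61 step 20; 120 edge 62 step 19; 135 edge 60 step 21; 150 edge 59 step 20; 165 edge 59 step 19; 180 edge 56 step 26; 195 edge 57 step 28; 210 edge 59 step 22; 225 edge 63 step 18; 240 edge 60 step 21; 255 edge 62 step 19; 270 edge 65 step 16; 285 edge 63 step 15; 300 edge 63 step 13; 315 edge 80 step 11; 330 edge 66 step 13; 345 edge 63 step 21; 
post 1 [107, 106, 107, 106, 97, 86, 70, 60, 54, 63, 106, 164, 205, 226, 225, 222, 208, 164, 121, 117, 141]
post -1 [89, 86, 84, 78, 74, 71, 65, 58, 61, 98, 161, 198, 225, 229, 228, 213, 168, 113, 88, 84, 94]
start 130 294.0 214.3153846153846 [ -35.5 -178. ]
now 146 296.0821917808219 186.73972602739727 [  36.3 -179.5]
```

```bash
python3 -c "
from h import *
print(hand_in());state()"
```

```text
the job is handed in; nothing more can be done
None
the job is handed in; nothing more can be done
```

The bowl is home against both posts, the lever is in the green-dot notch, and the clamp is closed on the bowl. I handed the job in after about 18 s with the arm clear of everything.

**Bowl:** I slid it upright between the two open fingers. Both posts pushed back at the end, with about 9 N on the tool. In the last picture its outline meets both posts with no visible gap. Its centre measures about 3 mm to the fixture's +x side, within the 4 mm allowed.

**Lever:** I gripped the knob and took it forward, left, forward and right. I felt the end wall on the third leg, at about 13 N, and the end of the lock notch, at about 8 N. At the end the knob sits beside the green dot at fixture (36, −179.5) mm.

**Clamp:** The arm is closed and its plunger touches the bowl. I could not measure how hard it presses.

**Checks that disagreed:**
- The knob's position gives a forward lean of about 0.39–0.40 rad rather than 0.42. That fits the lever resting against the near wall of the notch, but I did not confirm it.
- The check that the tin hadn't moved was spoilt by the robot arm and its shadow in the picture. The tin's left and upper edges are unchanged, though, and the jar's picture barely changed.

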